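# Tip the soapstone rook blank onto the carving board

### The job

Push the upright sawn soapstone blank along the bench until its base stops against the carving board's steel sill, then push high on its face so that it topples over the sill onto the cork, and finally push its base end so that it slides along the board until its top end sits square and flush against the steel jaw of the fence; press it home there for a moment with about 10 to 15 N. The stone is soft: never press on it with more than 25 N, do not lift it, and leave the other things on the bench where they are.

Things in the scene. Friction and masses are not known exactly. Their poses are not given: they have to be found in the camera images.
- blank: Sawn charcoal-grey soapstone block, 54 (its x) by 66 (its y) by 95 mm tall (its z), 0.70 to 0.97 kg, slippery (friction 0.28 to 0.42 on everything). It starts upright on the bench, 12 to 40 mm short of the sill, up to 8 mm off the board's centre line, turned up to 0.12 rad. Origin: centre of its base; z: from base to top; x points roughly to the sill at the start.
- blank_mid (a point): Centre of the blank, 47.5 mm from its base along its z; same axes as the blank.
- blank_top (a point): Centre of the blank's top end face, which has a scribed circle; this is the end that finally meets the fence's jaw. Same axes as the blank.
- board: Carving board fixed to the bench, 160 mm long (its x), 130 mm wide (its y), top (cork) 12 mm above the bench. It has no side walls. Origin: on the bench (z = 0), at the middle of the front face of the sill, the near end of the board. x runs along the board from the sill to the fence, z up.
- sill: Steel strip forming the near edge of the board, its front face upright at board x = 0, 6 mm thick, 130 mm wide, 12 mm high, flush with the cork: the stop for the blank's base. Same origin and axes as the board.
- fence: Wooden fence across the board's far end, 55 mm high. Origin: bench height, middle of its wooden near face, at board x = 140 mm; axes as the board's. On its sill side it carries a steel jaw plate (100 mm wide, 14 to 56 mm above the bench), the rigid stop for the blank's top end. The jaw's face is set 5 to 25 mm in front of the wooden face, differently each time, not measured: see or feel for it.
- rook_a: Finished charcoal soapstone chess rook, 48 mm wide at the foot, 88 mm tall, standing beside the board (either side). Leave alone. Origin: centre of its foot, z up.
- rook_b: The other rook, same as rook_a.
- punch: Brass punch, 120 mm long, 10 mm thick, lying on the bench. Leave alone. Origin: middle of its underside, x along it.
- drum: Round wooden sanding drum standing on end, 72 mm across, 60 mm tall. Leave alone. Origin: centre of its underside.
- mug: Tin mug, 76 mm across, 80 mm tall, with a handle. Leave alone. Origin: centre of its underside.
- rasp: Rasp with a wooden handle, about 200 mm long, 18 mm high, lying on the bench. Leave alone. Origin: on its underside near the middle, x along it.
Mind the look-alikes: they are no part of the job. What is shaped like the blank but turquoise is not meant.

How it is judged (in metres and radians):
On the way, in this order (a step that is already met when the one before it is completed fails the run):
1. the blank, still upright, is pushed with its base against the sill (contact force between blank and sill above 1 N and angle between blank's own z axis and vertical below 0.15 rad), for 0.15 s.
2. the blank has toppled onto the board and lies still with its top towards the fence, not yet at the jaw (angle between blank's own z axis and vertical above 1.45 rad and linear speed of blank below 0.05 m/s and x of blank_top in the frame of board between 0.05 and 0.108 m and z of blank_top in the frame of board below 0.045 m), for 0.1 s.
3. the lying blank is pressed against the fence's jaw with over 5 N for 0.3 s, square to the board within 0.05 rad (contact force between blank and fence above 5 N and angle between blank's own z axis and vertical above 1.45 rad and angle between the z axis of blank and the x axis of board, either way round below 0.05 rad), for 0.3 s.
At the end, for the whole second after the job is handed in: The blank lies at rest on the cork on the broad face that met the sill, released, its top end touching the fence's jaw (over 112 mm from the sill), within 18 mm of the board's centre line and square to it within 0.05 rad; the other things on the bench are undisturbed (x of blank_top in the frame of board above 0.112 m and y of blank_top in the frame of board between -0.018 and 0.018 m and z of blank_mid in the frame of board between 0.035 and 0.043 m and angle between the z axis of blank and the x axis of board, either way round below 0.05 rad and linear speed of blank below 0.01 m/s and contact force between blank and fence above 0.02 N).
It fails at once if the robot presses on the soft blank with more than 25 N (contact force between any of the fingers, the arm and blank above 25 N).
It fails at once if the blank is pressed against the fence's jaw with more than 25 N (contact force between blank and fence above 25 N).
It fails at once if the blank is lifted (its centre rises over 85 mm) (height (world z) of blank_mid above 0.085 m).
It fails at once if another thing on the bench is disturbed by more than 15 mm (distance of any of rook_a, rook_b, punch, drum, mug, rasp from where it was at the start of the episode above 0.015 m).
It also fails if it takes over 67 s, if anything falls off the work surface, if the arm or the gripper's body presses on something with over 40 N, if the wrist force passes 120 N, or if a joint passes its speed limit or range.

### The arm

A 7-joint arm with a two-finger parallel gripper is mounted at the origin on the work surface. World frame = base frame: x ahead of the robot, y to its left, z up, the work surface at z = 0. Lengths are in mm, angles in degrees, forces in N, time in s.
With the tool pointing down it reaches from about 400 to 850 mm from the base axis. Payload 4.4 kg.
Tool frame: the origin (TCP) lies midway between the tips of the shut fingers; the grasp point (between the pads) lies 19 mm behind it; x points along the fingers, z is the direction in which the jaws open and shut, and the axes are right-handed (so a half turn about x gives the same grasp; the last joint's range is limited). The gripper opens to 94 mm and grips with 3 to 60 N. Pads are 16 mm wide; open, the fingers measure 119 mm over their backs; the gripper's body (75 mm by 177 mm) begins 78 mm behind the grasp point.
Start: joints at [-74.015, 36.005, 2.206, 86.941, -1.547, 57.084, -1.146], TCP at [219.681, 611.767, 177.078] pointing down, gripper open.
Joint ranges: [-175.42, 175.42], [-21.48, 121.26], [-71.46, 75.88], [10.55, 141.38], [-63.04, 243.04], [13.31, 113.54], [-168.57, 168.57]. Speed limits (degrees/s): [147.25, 147.25, 180, 180, 180, 180, 180].

### API

Orientations are given as [roll, pitch, yaw] about the fixed x, y, z axes, in that order (R = Rz(yaw) Ry(pitch) Rx(roll)).
In Python, from rig import bot gives the robot as it stands.
- The arm moves only by the shell command python3 -m creep 'ROWS' [FORCE]. ROWS is JSON, a list of rows, each a list of 5 numbers: the shift along the tool's x, y, z in m, then the turn about the tool's x in degrees, then the closure, from 0 (fully open) to 1 (shut). A call has exactly 10 rows; each row is the pose to reach, as a shift and turn from the pose commanded when the call began, along the tool's axes at that moment; what a row does not reach only later rows make up. A row lasts 1/10 s, in which the tool goes at most 50 mm and 8.59 degrees, less where a joint would pass 70% of its speed; a pose out of reach is approached as far as the arm can. A call with a gripper value outside its range is refused whole. The fingers move at their own pace and stop on an object; FORCE is the grip in N (left out, the last holds). Time passes only in rows, so rows that repeat a pose let the fingers close, or fill a call up. It gives the time, the measured TCP pose, the force and the opening at its end, in the units of the state.
- bot.state(): the state, without advancing time (a new reading comes with each control period).
- bot.get_image(name): name is "scene" or "side" or "wrist"; returns (picture, depth): 400x640x3 uint8, red, green, blue; 400x640 float32, mm along the optical axis (not along the pixel's ray), 0 where there is no reading.
- bot.get_calibration(name): a dict with "intrinsics" (3x3 intrinsics, pixels), "extrinsics" (4x4, takes a point from world to camera coordinates); the wrist camera has in their place "hand_eye" (4x4, takes a point from camera to tool coordinates, whose origin is the TCP and whose axes are the tool frame's). Camera axes: x right, y up, looking along -z (the intrinsics and any distortion apply to the point x, -y, -z); pixel columns grow to the right and rows downward; lengths in mm; the calibration is good to about 2 mm. The wrist camera is an equidistant fisheye: a pixel r from the principal point sees the ray r / f radians off the axis. A picture is of the moment at which its call begins: read the wrist's pose just before it. get_calibration takes no time and is no camera call.
- bot.sign_off(): hands the job in, once; it reports no verdict.
The state is a dict: "time": time; "qpos": joint angles; "qvel": joint speeds; "effort": joint torques, N m; "ee_pos": TCP position; "tool_rot": TCP orientation; "wrist_force": force on the tool from outside, world axes, zero at the start; "ft_torque": the same for the moment, N m; "grip_width": finger opening in mm.
Only numpy, scipy, OpenCV 4.12 (cv2) and the standard library are available. Lean on these libraries where they do the work, as an engineer would, in place of code of your own. Each camera call takes 0.05 s, during which the arm holds its last target.

## Working session

There is one attempt and no reset: what is moved stays moved. The work goes in short steps, Python scripts to look and compute and a shell command to move; the robot and the scene stay as the last step left them, time stands still between calls to the robot, and variables do not carry over. Pictures are saved under pics/ and viewed, and the job is handed in when it is done.

```bash
ls; mkdir -p pics; python3 - <<'E'
from rig import bot
import cv2
print(bot.state())
for n in ("scene","side"):
    im,d=bot.get_image(n)
    cv2.imwrite(f"pics/{n}0.png",im[:,:,::-1])
    import numpy as np; np.savez(f"{n}0.npz",im=im,d=d)
    c=bot.get_calibration(n);print(c)
print(bot.get_calibration("wrist"))
E
```

```text
pics
{'time': 0.0, 'qpos': array([-74.01529678,  36.05812351,   2.20255788,  86.99506009,
        -1.54711973,  57.0833486 ,  -1.14524017]), 'qvel': array([-0.05233247,  0.03777058,  0.07267127, -0.11125248, -0.02041984,
       -0.03897088,  0.01282668]), 'effort': array([ 7.62711879e-04, -5.49721348e+01,  1.14375617e+00, -1.86622775e+01,
       -5.21928503e-02,  2.39102344e-02,  1.34372276e-04]), 'ee_pos': array([219.42834074, 611.08478085, 176.1683799 ]), 'tool_rot': array([-179.3384112,   89.8931446, -109.0925479]), 'wrist_force': array([ 0.23220197, -0.20377768, -0.103986  ]), 'ft_torque': array([0.00850613, 0.03884909, 0.00967895]), 'grip_width': 93.97500249683259}
{'intrinsics': array([[373.38983748,   0.        , 321.38292402],
       [  0.        , 373.38983748, 205.44280255],
       [  0.        ,   0.        ,   1.        ]]), 'extrinsics': array([[-7.83211539e-01,  6.21714611e-01,  7.11524286e-03,
         4.52409129e+02],
       [-3.21673721e-01, -4.14972002e-01,  8.51072414e-01,
         1.00938123e+02],
       [ 5.32076782e-01,  6.64280949e-01,  5.25000113e-01,
        
[... 454 characters left out ...]
02],
       [-1.75956481e-01, -7.41273105e-01,  6.47729496e-01,
        -8.35874518e+02],
       [ 0.00000000e+00,  0.00000000e+00,  0.00000000e+00,
         1.00000000e+00]])}
{'intrinsics': array([[309.70691629,   0.        , 323.92187326],
       [  0.        , 309.70691629, 196.40229111],
       [  0.        ,   0.        ,   1.        ]]), 'hand_eye': array([[ 5.51257989e-06,  2.71384128e-01, -9.62471119e-01,
        -2.07349287e+02],
       [-2.77688267e-04,  9.62471082e-01,  2.71384117e-01,
         8.00996096e+01],
       [ 9.99999961e-01,  2.65770911e-04,  8.06658871e-05,
        -7.72507801e-01],
       [ 0.00000000e+00,  0.00000000e+00,  0.00000000e+00,
         1.00000000e+00]])}
```

View pics/scene0.png

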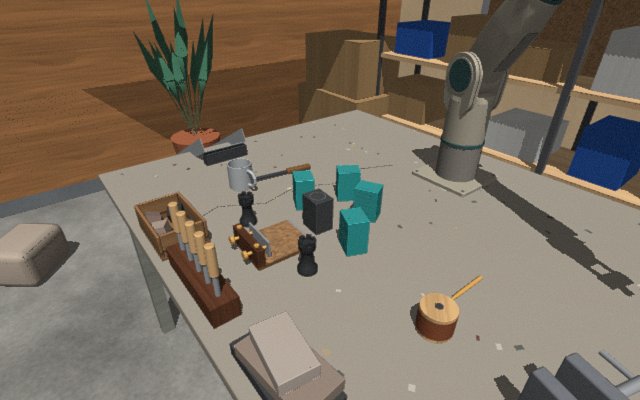

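View pics/side0.png

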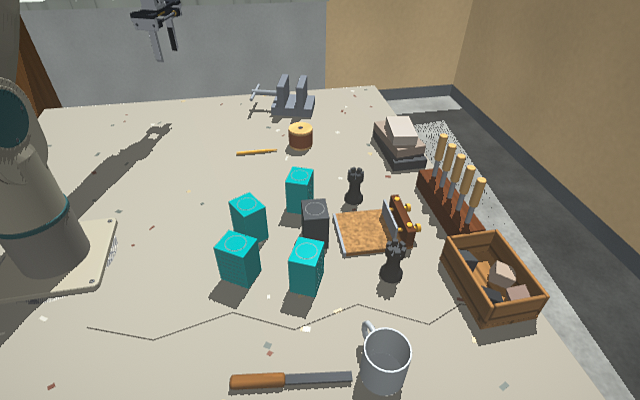

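Both cameras see the dark blank (scene about 318,212; side about 315,215) in front of the cork board, with four turquoise decoys around its near side and a rook on each side. Next I'll build a metric map from the depth images.

```bash
cat > h.py <<'E'
import numpy as np, cv2
from rig import bot
def cloud(n,im,d):
    c=bot.get_calibration(n);K=c["intrinsics"];E=c["extrinsics"]
    v,u=np.mgrid[:400,:640];z=d
    P=np.stack([(u-K[0,2])/K[0,0]*z,-(v-K[1,2])/K[1,1]*z,-z],-1)
    W=(P-E[:3,3])@E[:3,:3]
    W[d<=0]=np.nan
    return W
def proj(n,p):
    c=bot.get_calibration(n);K=c["intrinsics"];E=c["extrinsics"]
    q=np.asarray(p)@E[:3,:3].T+E[:3,3]
    return np.stack([K[0,0]*q[...,0]/-q[...,2]+K[0,2],-K[1,1]*q[...,1]/-q[...,2]+K[1,2]],-1)
E
python3 - <<'E'
from h import *
x0,x1,y0,y1=400,900,-200,200
S=1.5
for n in("scene","side"):
    z=np.load(n+"0.npz");W=cloud(n,z["im"],z["d"]);im=z["im"]
    ok=np.isfinite(W[...,0])&(W[...,0]>x0)&(W[...,0]<x1)&(W[...,1]>y0)&(W[...,1]<y1)
    P=W[ok];C=im[ok]
    print(n,ok.sum(),"bench z med",np.nanmedian(P[P[:,2]<6][:,2]))
    o=np.argsort(P[:,2]);P=P[o];C=C[o]
    out=np.zeros((int((y1-y0)*S),int((x1-x0)*S),3),np.uint8)
    for p,c in zip(P,C):
        cv2.circle(out,(int((p[0]-x0)*S),int((y1-p[1])*S)),1,tuple(int(a) for a in c[::-1]),-1)
    for gx in range(x0,x1,50): cv2.line(out,(int((gx-x0)*S),0),(int((gx-x0)*S),8),(0,0,255),1);cv2.putText(out,str(gx),(int((gx-x0)*S),20),0,.35,(0,0,255),1)
    for gy in range(y0,y1,50): cv2.putText(out,str(gy),(0,int((y1-gy)*S)),0,.35,(0,0,255),1)
    cv2.imwrite(f"pics/top_{n}.png",out)
E
```

```text
scene 22855 bench z med 0.17857823215660726
side 26758 bench z med 1.2934647042747751
```

View pics/top_scene.png

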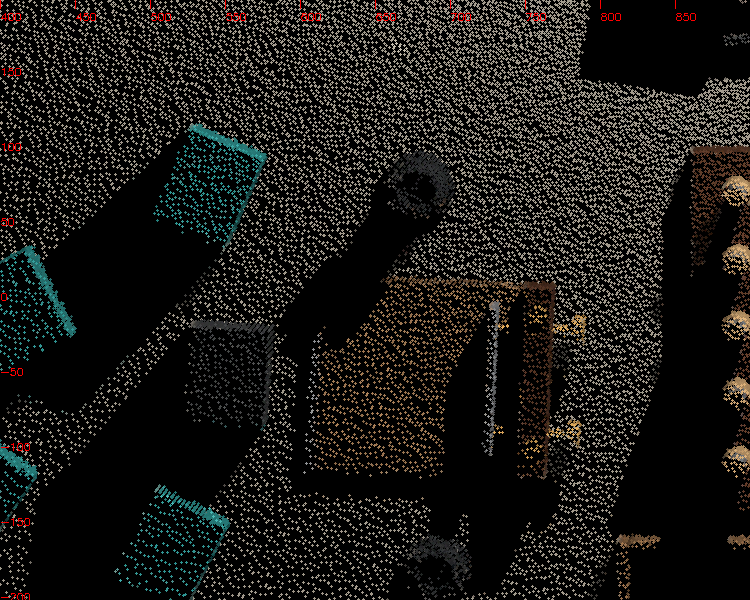

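View pics/top_side.png

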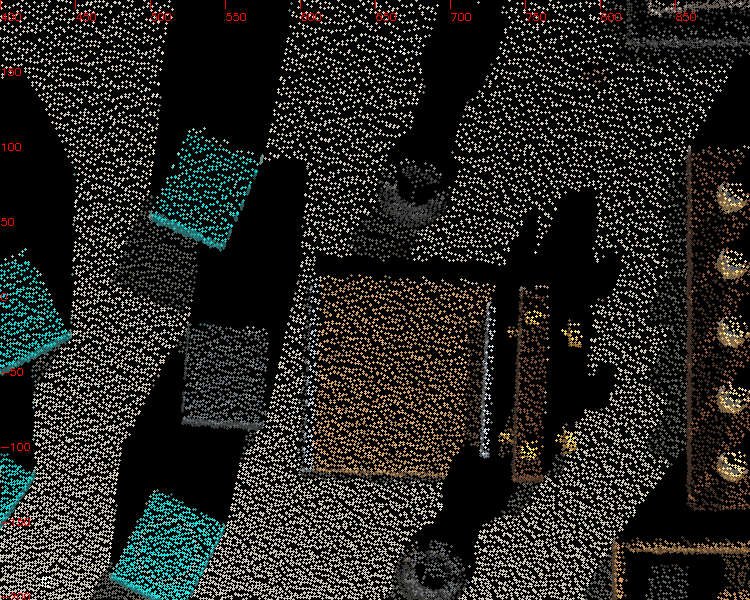

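```bash
python3 - <<'E'
from h import *
for n in("scene","side"):
    z=np.load(n+"0.npz");W=cloud(n,z["im"],z["d"]);im=z["im"].astype(int)
    X,Y,Z=W[...,0],W[...,1],W[...,2]
    reg=lambda a,b,c,d,e,f:(X>a)&(X<b)&(Y>c)&(Y<d)&(Z>e)&(Z<f)
    def rect(m,name):
        P=W[m][:,:2]; r=cv2.minAreaRect(P.astype(np.float32)); print(n,name,m.sum(),"rect",[np.round(v,1) for v in r],"z",np.median(W[m][:,2]).round(1))
    rect(reg(505,590,-105,0,88,100),"blanktop")
    m=reg(590,780,-130,30,7,17)
    rect(m,"board top")
    P=W[m]; 
    # edges lines
    def edge(axis,side,lo,hi,P):
        o=1-axis;bins=np.arange(lo,hi,8);q=[]
        for b in bins:
            s=P[(P[:,o]>=b)&(P[:,o]<b+8)]
            if len(s)>5: q.append((b+4,np.percentile(s[:,axis],99 if side>0 else 1)))
        q=np.array(q); f=np.polyfit(q[:,0],q[:,1],1)
        r=q[:,1]-np.polyval(f,q[:,0]);k=abs(r)<2.5
        f=np.polyfit(q[k,0],q[k,1],1)
        return np.round([np.degrees(np.arctan(f[0])),np.polyval(f,(lo+hi)/2)],2)
    print("right y edge (deg,y@670)",edge(1,-1,620,720,P))
    print("left y edge",edge(1,1,620,720,P))
    print("sill edge (dx/dy deg, x@-50)",edge(0,-1,-110,10,P))
    m=reg(700,737,-130,30,20,60); J=W[m]
    f=np.polyfit(J[:,1],J[:,0],1);r=J[:,0]-np.polyval(f,J[:,1]);k=abs(r)<4;f=np.polyfit(J[k,1],J[k,0],1)
    print("jaw",k.sum(),np.degrees(np.arctan(f[0])),np.polyval(f,-50),J[k,1].min(),J[k,1].max(),J[k,2].min(),J[k,2].max())
    Jf=J[k]; print("jaw z<50:",np.median(Jf[Jf[:,2]<50][:,0]),np.percentile(Jf[:,0],[2,50,98]))
    m=reg(737,780,-130,30,40,60);rect(m,"fence top")
    print("fence near face edge",edge(0,-1,-110,0,W[m]))
    for nm,b in (("rookA",(640,720,30,110)),("rookB",(650,730,-210,-140))):
        m=reg(*b,70,95);P=W[m];print(nm,P.min(0),P.max(0))
E
```

```text
scene blanktop 336 rect [array([552.7, -49.4]), array([70.1, 55.4]), np.float64(85.5)] z 94.9
scene board top 1241 rect [array([686.7, -51.9]), array([133.6, 161.8]), np.float64(87.6)] z 12.1Traceback (most recent call last):
  File "<stdin>", line 22, in <module>
  File "<stdin>", line 20, in edge
    raise TypeError("expected non-empty vector for x")
TypeError: expected non-empty vector for x
```

```bash
cat > m.py <<'E'
from h import *
for n in("scene","side"):
  try:
    z=np.load(n+"0.npz");W=cloud(n,z["im"],z["d"]);im=z["im"].astype(int)
    X,Y,Z=W[...,0],W[...,1],W[...,2]
    reg=lambda a,b,c,d,e,f:(X>a)&(X<b)&(Y>c)&(Y<d)&(Z>e)&(Z<f)
    def rect(m,name):
        P=W[m][:,:2]; r=cv2.minAreaRect(P.astype(np.float32)); print(n,name,m.sum(),"rect",[np.round(v,1) for v in r],"z",np.median(W[m][:,2]).round(1))
    rect(reg(505,590,-105,0,91,100),"blanktop")
    m=reg(590,780,-130,30,8,17); P=W[m]; rect(m,"board")
    def edge(name,axis,side,lo,hi,P):
        o=1-axis;q=[]
        for b in np.arange(lo,hi,8):
            s=P[(P[:,o]>=b)&(P[:,o]<b+8)]
            if len(s)>5: q.append((b+4,s[:,axis].max() if side>0 else s[:,axis].min()))
        q=np.array(q)
        if len(q)<4: print(name,"few");return
        k=np.ones(len(q),bool)
        for _ in range(4):
            f=np.polyfit(q[k,0],q[k,1],1); r=abs(q[:,1]-np.polyval(f,q[:,0]));k=r<max(1.5,1.5*np.median(r))
        print(name,"deg",np.degrees(np.arctan(f[0])).round(2),"at mid",np.polyval(f,(lo+hi)/2).round(2),k.sum(),len(q))
    edge("right y@670",1,-1,620,720,P)
    edge("left y@670",1,1,620,720,P)
    edge("sill x@-50",0,-1,-110,10,P)
    m=reg(700,737,-130,30,20,60); J=W[m]
    f=np.polyfit(J[:,1],J[:,0],1)
    for _ in range(4):
        r=abs(J[:,0]-np.polyval(f,J[:,1]));k=r<3;f=np.polyfit(J[k,1],J[k,0],1)
    J=J[k]
    print("jaw",k.sum(),"deg",np.degrees(np.arctan(f[0])),"x@-50",np.polyval(f,-50),"y",J[:,1].min(),J[:,1].max(),"z",J[:,2].min(),J[:,2].max(), "resid",np.percentile(J[:,0]-np.polyval(f,J[:,1]),[2,50,98]))
    m=reg(737,780,-130,30,48,60);rect(m,"fencetop");edge("fence near x@-50",0,-1,-110,10,W[m])
    for nm,b in (("rookA",(640,720,30,110)),("rookB",(650,730,-210,-140))):
        m=reg(*b,78,95);P=W[m];print(nm,P.min(0),P.max(0))
  except Exception as e: print("ERR",e)
E
python3 m.py
```

```text
scene blanktop 301 rect [array([552.2, -49.8]), array([68.6, 55. ]), np.float64(84.6)] z 95.0
scene board 1220 rect [array([686.7, -52.2]), array([132.9, 162. ]), np.float64(87.8)] z 12.1
right y@670 deg -0.57 at mid -115.13 8 13
left y@670 deg 11.88 at mid 6.09 7 13
sill x@-50 deg 3.63 at mid 607.51 11 15
jaw 242 deg 2.2311239174060002 x@-50 729.2995915243001 y -103.28502742234932 -1.4614150541387751 z 20.231006872634847 57.80730746920315 resid [-2.62930323  0.17868785  1.39811378]
scene fencetop 332 rect [array([756.9, -53.9]), array([129.5,  20.4]), np.float64(87.5)] z 54.9
fence near x@-50 deg 2.72 at mid 748.07 15 15
rookA [658.93607737  54.68653803  78.02400487] [699.48071458  95.11171476  90.01809117]
rookB [ 672.28252171 -202.15499556   78.06506762] [ 710.08803087 -157.76485596   90.26395395]
side blanktop 551 rect [array([550.5, -51.1]), array([67.9, 54.1]), np.float64(86.1)] z 96.3
side board 2088 rect [array([683.8, -51.9]), array([133.2, 158.5]), np.float64(87.4)] z 13.2
right y@670 deg -2.52 at mid -116.91 10 13
left y@670 deg -2.38 at mid 14.14 13 13
sill x@-50 deg 2.56 at mid 604.87 15 15
jaw 261 deg 2.242245803646847 x@-50 723.6137900985372 y -105.18005172651591 -1.9430479105737675 z 20.22126005249931 59.722664028140414 resid [-1.35917714 -0.20536619  2.58333769]
side fencetop 373 rect [array([754.1, -56.5]), array([131.5,  20.7]), np.float64(86.9)] z 55.7
fence near x@-50 deg 2.81 at mid 744.47 15 15
rookA [657.09758303  53.02703237  78.03527808] [695.40601793  93.7852638   91.21212028]
rookB [ 668.84256047 -202.76245262   78.03616745] [ 708.91375205 -161.10898647   91.19852641]
```

```bash
cat >> h.py <<'E'
from scipy.spatial.transform import Rotation as Ro
A=np.radians(-2.5); O=np.array([605.,-48.6,0]); B=np.array([[np.cos(A),-np.sin(A),0],[np.sin(A),np.cos(A),0],[0,0,1]])
def b2w(p): return O+B@np.asarray(p,float)
def w2b(p): return B.T@(np.asarray(p,float)-O)
def st():
    s=bot.state();R=Ro.from_euler('xyz',s['tool_rot'],degrees=True).as_matrix();return s,R
def go(t):
    s,R=st();return np.round(R.T@(np.asarray(t,float)-s['ee_pos'])/1000,4)
def rep():
    s,R=st();print("t",round(s['time'],2),"tcp world",s['ee_pos'].round(1),"board",w2b(s['ee_pos']).round(1),"F board",(B.T@s['wrist_force']).round(2),"w",s['grip_width'].round(1),"tool z in board",(B.T@R[:,2]).round(3),"x",R[:,0].round(3),"y",(B.T@R[:,1]).round(3))
E
python3 - <<'E'
from h import *
rep()
s,R=st()
print(go([482,-44,177]))
# turn
zb=B.T@R[:,2]
for tgt in([0,1,0],[0,-1,0]):
    t=R.T@(B@np.array(tgt)); print(tgt,"turn about tool x", np.degrees(np.arctan2(-t[1],t[2])))
E
```

```text
Traceback (most recent call last):
  File "h.py", line 23, in rep
    s,R=st();print("t",round(s['time'],2),"tcp world",s['ee_pos'].round(1),"board",w2b(s['ee_pos']).round(1),"F board",(B.T@s['wrist_force']).round(2),"w",s['grip_width'].round(1),"tool z in board",(B.T@R[:,2]).round(3),"x",R[:,0].round(3),"y",(B.T@R[:,1]).round(3))
                                                                                                                                                           ^^^^^^^^^^^^^^^^^^^^^
AttributeError: 'float' object has no attribute 'round'
```

```bash
sed -i "s/s\['grip_width'\].round(1)/round(s['grip_width'],1)/" h.py
python3 - <<'E'
from h import *
rep()
s,R=st()
print(go([482,-44,177]))
# turn
zb=B.T@R[:,2]
for tgt in([0,1,0],[0,-1,0]):
    t=R.T@(B@np.array(tgt)); print(tgt,"turn about tool x", np.degrees(np.arctan2(-t[1],t[2])))
E
```

```text
t 0.1 tcp world [219.5 611.1 176.3] board [-414.   642.3  176.3] F board [-0.33  0.58  0.54] w 94.0 tool z in board [ 0.297  0.955 -0.002] x [-0.001 -0.002 -1.   ] y [-0.955  0.297  0.   ]
[ 2.000e-04 -4.686e-01 -5.278e-01]
[0, 1, 0] turn about tool x -17.2587681165015
[0, -1, 0] turn about tool x 162.7412318834985
```

```bash
python3 -m creep '[[0,-0.015,-0.017,-1,0.2],[0,-0.045,-0.05,-3,0.4],[0,-0.075,-0.085,-5,0.63],[0,-0.105,-0.119,-7,0.63],[0,-0.135,-0.153,-9,0.63],[0,-0.165,-0.187,-11,0.63],[0,-0.195,-0.22,-13,0.63],[0,-0.225,-0.254,-15,0.63],[0,-0.25,-0.282,-17.3,0.63],[0,-0.25,-0.282,-17.3,0.63]]' 20
python3 - <<'E'
from h import *
rep();print(go([482,-44,177]))
E
```

```text
time: 1.1
ee_pos: [361.3, 256.1, 176.9]
tool_rot: [179.9, 89.8, -93.1]
wrist_force: [0.0, 0.5, 0.0]
grip_width: 35.0
t 1.1 tcp world [361.3 256.1 176.9] board [-256.8  293.7  176.9] F board [0.02 0.52 0.04] w 35.0 tool z in board [ 0.007  1.    -0.003] x [-0.    -0.003 -1.   ] y [-1.     0.007  0.   ]
[ 0.0009 -0.1358 -0.2935]
```

```bash

python3 - <<'E'
from h import *
print(w2b([551.4,-50.4,0]), go(b2w([-112,-4,130])))
E
```

```text
[-53.47046978  -4.13628596   0.        ] [ 0.0479 -0.1469 -0.2965]
```

```bash
python3 -m creep '[[0,-0.01,-0.02,0,0.63],[0,-0.025,-0.055,0,0.63],[0,-0.045,-0.095,0,0.63],[0,-0.065,-0.135,0,0.63],[0,-0.085,-0.175,0,0.63],[0.01,-0.105,-0.215,0,0.63],[0.02,-0.125,-0.25,0,0.63],[0.03,-0.14,-0.28,0,0.63],[0.048,-0.147,-0.2965,0,0.63],[0.048,-0.147,-0.2965,0,0.63]]'
python3 - <<'E'
from h import *
s,R=st()
im,d=bot.get_image("wrist");cv2.imwrite("pics/w1.png",im[:,:,::-1]);np.savez("w1.npz",im=im,d=d,p=s['ee_pos'],R=R)
rep();print(go(b2w([-112,-4,24])))
E
```

```text
time: 2.1
ee_pos: [493.1, -42.8, 127.1]
tool_rot: [106.4, 89.8, -166.3]
wrist_force: [-0.6, 0.5, 0.5]
grip_width: 34.6
t 2.15 tcp world [493.  -40.7 128. ] board [-112.3    3.   128. ] F board [-0.01  0.29  0.15] w 34.7 tool z in board [0.001 1.    0.   ] x [-0.003  0.    -1.   ] y [-1.     0.001  0.003]
[ 0.104  -0.0006 -0.007 ]
```

View pics/w1.png

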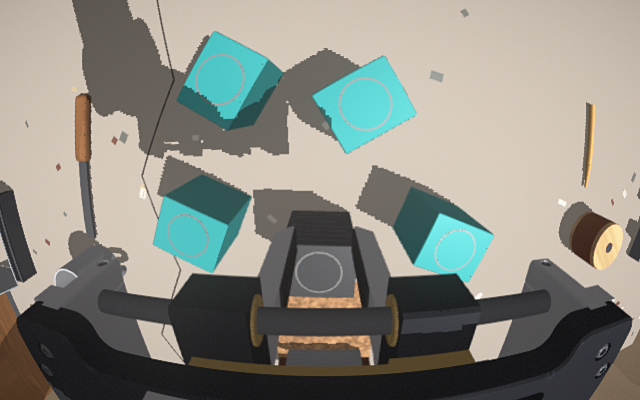

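Wrist view: the blank's scribed top sits at (320,270), centred between the fingers with the cork beyond it. The decoys are well to either side. I'll measure the blank's pose from this view.

```bash
cat >> h.py <<'E'
def wcloud(d,p,R):
    c=bot.get_calibration("wrist");K=c["intrinsics"];H=c["hand_eye"]
    v,u=np.mgrid[:400,:640];a=(u-K[0,2])/K[0,0];b=(v-K[1,2])/K[1,1];r=np.hypot(a,b)+1e-9
    s=np.tan(r)/r; z=d
    P=np.stack([a*s*z,-b*s*z,-z],-1); T=P@H[:3,:3].T+H[:3,3]
    W=T@R.T+p; W[d<=0]=np.nan
    return W
E
python3 - <<'E'
from h import *
z=np.load("w1.npz");W=wcloud(z["d"],z["p"],z["R"])
m=(W[...,2]>90)&(W[...,2]<100)&(abs(W[...,0]-551)<50)&(abs(W[...,1]+50)<45)
P=W[m];print(m.sum(),P.min(0),P.max(0),cv2.minAreaRect(P[:,:2].astype(np.float32)))
b=(W[...,2]<5)&(W[...,2]>-8);print("bench",np.median(W[b],0), w2b(P.mean(0)))
E
```

```text
3255 [520.72724761 -79.58395061  90.00500474] [577.99917463 -18.42696209  97.46439819] ((549.4847412109375, -47.318145751953125), (60.04970932006836, 55.41755294799805), 85.03042602539062)
bench [ 4.24217457e+02 -3.39206817e+01 -2.89453946e-01] [-56.28055328  -0.2977098   94.69173765]
```

```bash
python3 -m creep '[[0.01,0,-0.001,0,0.63],[0.025,0,-0.003,0,0.63],[0.045,0,-0.006,0,0.63],[0.065,0,-0.006,0,0.63],[0.085,0,-0.006,0,0.63],[0.098,0,-0.006,0,0.63],[0.103,0,-0.006,0,0.63],[0.103,0,-0.006,0,0.63],[0.103,0,-0.006,0,0.63],[0.103,-0.004,-0.006,0,0.63]]'
python3 - <<'E'
from h import *
rep()
E
```

```text
time: 3.15
ee_pos: [497.7, -46.5, 26.8]
tool_rot: [-80.1, 90.0, 7.5]
wrist_force: [0.0, -0.6, -0.9]
grip_width: 34.6
t 3.15 tcp world [497.7 -46.5  26.8] board [-107.3   -2.6   26.8] F board [ 0.03 -0.59 -0.94] w 34.6 tool z in board [-0.001  1.     0.   ] x [ 0.001  0.    -1.   ] y [-1.    -0.001 -0.001]
```

```bash
python3 -m creep '[[0,-0.003,0,0,0.63],[0,-0.006,0,0,0.63],[0,-0.009,0,0,0.63],[0,-0.012,0,0,0.63],[0,-0.015,0,0,0.63],[0,-0.018,0,0,0.63],[0,-0.021,0,0,0.63],[0,-0.024,0,0,0.63],[0,-0.027,0,0,0.63],[0,-0.030,0,0,0.63]]'
python3 - <<'E'
from h import *
rep()
E
```

```text
time: 4.15
ee_pos: [524.2, -48.0, 25.6]
tool_rot: [89.3, 89.6, 176.9]
wrist_force: [-4.7, 0.1, 3.5]
grip_width: 34.5
t 4.15 tcp world [524.2 -48.   25.6] board [-80.8  -2.9  25.6] F board [-4.66 -0.07  3.52] w 34.5 tool z in board [-0.001  1.     0.   ] x [-0.006  0.    -1.   ] y [-1.    -0.001  0.006]
```

```bash
python3 -m creep '[[0,-0.0015,0,0,0.63],[0,-0.003,0,0,0.63],[0,-0.0045,0,0,0.63],[0,-0.006,0,0,0.63],[0,-0.0075,0,0,0.63],[0,-0.009,0,0,0.63],[0,-0.0105,0,0,0.63],[0,-0.012,0,0,0.63],[0,-0.013,0,0,0.63],[0,-0.014,0,0,0.63]]'
python3 - <<'E'
from h import *
rep()
E
```

```text
time: 5.15
ee_pos: [538.2, -48.5, 25.5]
tool_rot: [88.2, 89.6, 175.8]
wrist_force: [-6.6, 0.9, 3.4]
grip_width: 34.6
t 5.15 tcp world [538.2 -48.5  25.5] board [-66.7  -2.8  25.5] F board [-6.61  0.63  3.42] w 34.6 tool z in board [-0.001  1.     0.   ] x [-0.006  0.    -1.   ] y [-1.    -0.001  0.006]
```

```bash
python3 -m creep '[[0,-0.0005,0,0,0.63],[0,-0.001,0,0,0.63],[0,-0.0015,0,0,0.63],[0,-0.002,0,0,0.63],[0,-0.0025,0,0,0.63],[0,-0.003,0,0,0.63],[0,-0.0035,0,0,0.63],[0,-0.004,0,0,0.63],[0,-0.0045,0,0,0.63],[0,-0.005,0,0,0.63]]'
python3 - <<'E'
from h import *
rep()
E
```

```text
time: 6.15
ee_pos: [542.3, -48.6, 25.5]
tool_rot: [88.3, 89.5, 175.9]
wrist_force: [-7.7, -0.0, 5.0]
grip_width: 34.5
t 6.15 tcp world [542.3 -48.6  25.5] board [-62.7  -2.8  25.5] F board [-7.68 -0.38  4.99] w 34.5 tool z in board [-0.001  1.     0.   ] x [-0.008  0.001 -1.   ] y [-1.    -0.001  0.008]
```

```bash
python3 -m creep '[[0,-0.0005,0,0,0.63],[0,-0.001,0,0,0.63],[0,-0.0015,0,0,0.63],[0,-0.002,0,0,0.63],[0,-0.0025,0,0,0.63],[0,-0.003,0,0,0.63],[0,-0.003,0,0,0.63],[0,-0.003,0,0,0.63],[0,-0.003,0,0,0.63],[0,-0.003,0,0,0.63]]'
python3 - <<'E'
from h import *
rep()
for n in ("side","scene"):
    im,d=bot.get_image(n);cv2.imwrite(f"pics/{n}1.png",cv2.resize(im[130:330,200:450,::-1],None,fx=3,fy=3,interpolation=cv2.INTER_CUBIC));np.savez(f"{n}1.npz",im=im,d=d)
rep()
E
```

```text
time: 7.15
ee_pos: [542.5, -48.6, 25.1]
tool_rot: [88.4, 89.3, 176.0]
wrist_force: [-10.6, -0.2, 6.7]
grip_width: 35.0
t 7.15 tcp world [542.5 -48.6  25.1] board [-62.5  -2.7  25.1] F board [-10.62  -0.7    6.74] w 35.0 tool z in board [-0.001  1.     0.   ] x [-0.013  0.001 -1.   ] y [-1.    -0.001  0.013]
t 7.25 tcp world [542.5 -48.6  25.1] board [-62.5  -2.8  25.1] F board [-11.75   0.02   6.1 ] w 35.1 tool z in board [-0.001  1.     0.   ] x [-0.013  0.001 -1.   ] y [-1.    -0.001  0.013]
```

View pics/side1.png

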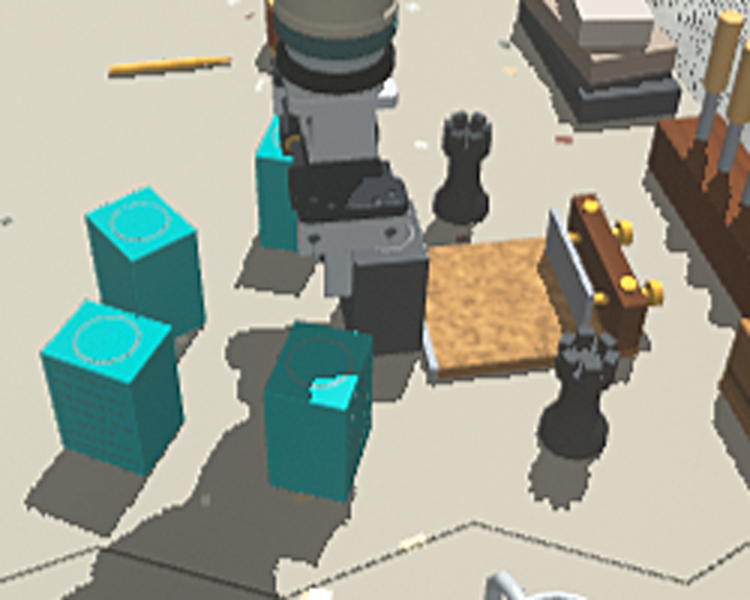

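The side view shows the blank's foot against the steel strip (crop ~ (420,345)). The force is rising to 11 N with no motion, so step 1 is done. Next I back off, raise the tips and push high.

```bash
python3 -m creep '[[0,0.003,0,0,0.63],[0,0.007,0,0,0.63],[0,0.012,0,0,0.63],[-0.012,0.012,0,0,0.63],[-0.030,0.012,0,0,0.63],[-0.045,0.012,0,0,0.63],[-0.055,0.012,0,0,0.63],[-0.055,0.012,0,0,0.63],[-0.055,0.012,0,0,0.63],[-0.055,0.012,0,0,0.63]]'
python3 - <<'E'
from h import *
rep()
E
```

```text
time: 8.25
ee_pos: [537.1, -48.5, 80.6]
tool_rot: [88.1, 89.9, 175.6]
wrist_force: [-0.5, -0.5, 0.4]
grip_width: 34.8
t 8.25 tcp world [537.1 -48.5  80.6] board [-67.8  -2.8  80.6] F board [-0.48 -0.52  0.36] w 34.8 tool z in board [-0.001  1.     0.   ] x [-0.001  0.    -1.   ] y [-1.    -0.001  0.001]
```

```bash
python3 -m creep '[[0,-0.002,0,0,0.63],[0,-0.004,0,0,0.63],[0,-0.006,0,0,0.63],[0,-0.008,0,0,0.63],[0,-0.010,0,0,0.63],[0,-0.012,0,0,0.63],[0,-0.014,0,0,0.63],[0,-0.016,0,0,0.63],[0,-0.018,0,0,0.63],[0,-0.020,0,0,0.63]]'
python3 - <<'E'
from h import *
rep()
im,d=bot.get_image("side");cv2.imwrite("pics/side2.png",cv2.resize(im[130:330,200:450,::-1],None,fx=3,fy=3,interpolation=cv2.INTER_CUBIC))
E
```

```text
time: 9.25
ee_pos: [557.6, -49.4, 81.1]
tool_rot: [66.8, 90.0, 154.4]
wrist_force: [0.8, -0.5, 0.1]
grip_width: 34.6
t 9.25 tcp world [557.6 -49.4  81.1] board [-47.3  -2.9  81.1] F board [ 0.8  -0.49  0.14] w 34.6 tool z in board [-0.001  1.     0.   ] x [-0.  0. -1.] y [-1.    -0.001  0.   ]
```

View pics/side2.png

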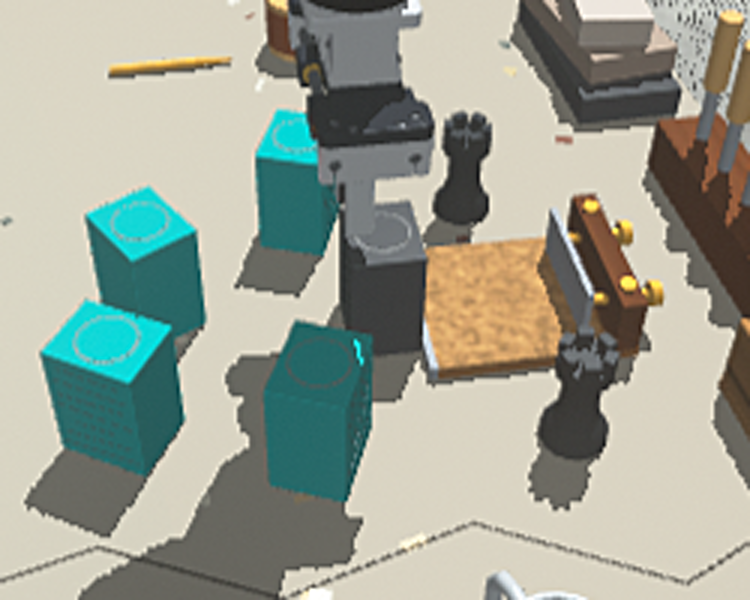

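```bash
python3 - <<'E'
from h import *
s,R=st()
for n in("side","scene"):
    im,d=bot.get_image(n);W=cloud(n,im,d);np.savez(n+"2.npz",im=im,d=d)
    cv2.imwrite(f"pics/{n}2b.png",cv2.resize(im[130:330,200:450,::-1],None,fx=3,fy=3,interpolation=cv2.INTER_CUBIC))
    L=(W-O)@B
    m=(L[...,2]>85)&(L[...,2]<115)&(L[...,0]>-70)&(L[...,0]<40)&(abs(L[...,1])<45)&(im.max(-1)<110)
    P=L[m];print(n,m.sum(),P.min(0),P.max(0))
    for t in np.arange(-75,60,10):
        k=m&(abs(L[...,0]-t)<5);
        if k.sum()>3: print(t,k.sum(),np.median(L[k][:,2]).round(1))
    print("tcp px crop",(proj(n,s['ee_pos'])-[200,130])*3)
s=cv2
im,d=bot.get_image("wrist");cv2.imwrite("pics/w2.png",im[:,:,::-1])
E
```

```text
side 167 [-54.58079175 -38.59275787  85.02391791] [ -1.8970509   23.57560943 113.51666268]
-55 53 94.5
-45 41 94.7
-35 21 92.8
-25 17 91.2
-15 18 90.5
-5 17 90.5
tcp px crop [353.21498046 247.80307227]
scene 399 [-54.66593938 -36.66236227  85.02580066] [  2.99707565  31.85901534 114.96509243]
-55 15 94.6
-45 66 95.4
-35 69 95.2
-25 64 95.1
-15 67 95.0
-5 69 95.1
5 49 91.1
tcp px crop [346.93447557 213.64604901]
```

View pics/scene2b.png

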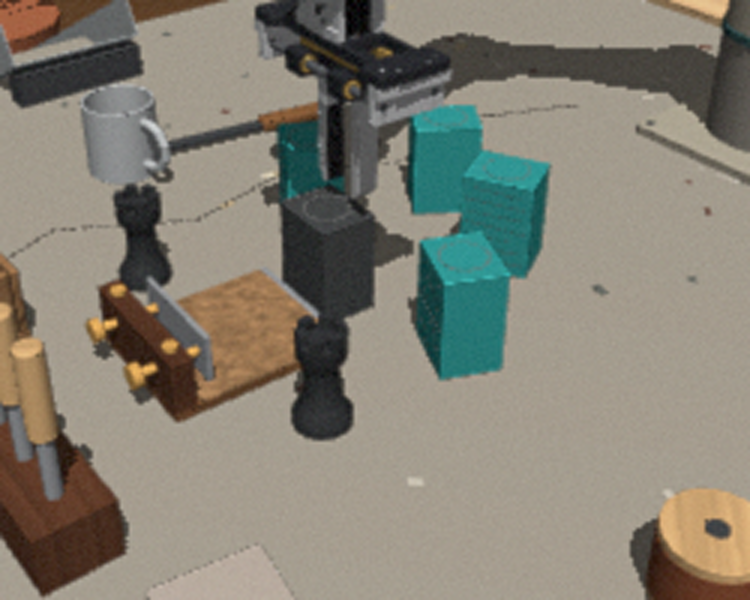

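View pics/w2.png

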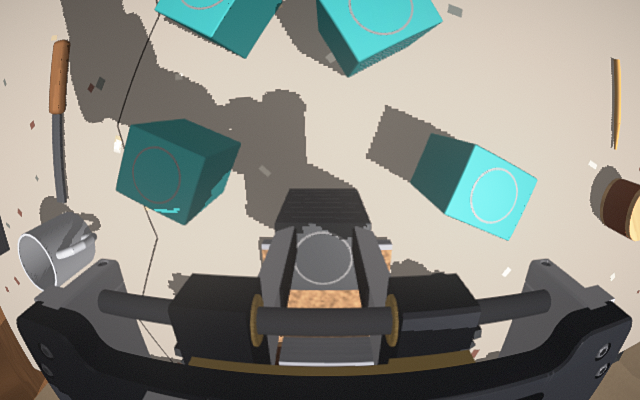

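```bash
python3 - <<'E'
from h import *
s,R=st();p=s['ee_pos'];print(p,s['qpos'].round(1))
for f in("side","scene"):
    z=np.load(f+"2.npz");W=cloud(f,z["im"],z["d"]);L=(W-O)@B
    t=w2b(p)
    m=(abs(L[...,0]-t[0])<30)&(abs(L[...,1]-t[1])<50)&(L[...,2]>60)&(L[...,2]<190)
    for a in range(60,190,6):
        k=m&(L[...,2]>=a)&(L[...,2]<a+6)
        if k.sum(): q=L[k];print(f,a,k.sum(),q.min(0)[:2].round(0),q.max(0)[:2].round(0),np.median(z["im"][k],0))
im=np.load("side2.npz")["im"];cv2.imwrite("pics/sidez.png",cv2.resize(im[180:260,290:370,::-1],None,fx=7,fy=7,interpolation=cv2.INTER_NEAREST))
E
```

```text
[557.42049705 -49.36885301  81.03926117] [  1.   35.9   1.9 106.9  -1.8  37.2  91.5]
side 60 45 [-54. -38.] [-19.  21.] [61. 61. 61.]
side 66 39 [-54. -38.] [-19.  20.] [61. 62. 61.]
side 72 42 [-55. -38.] [-19.  20.] [61. 61. 61.]
side 78 42 [-54. -38.] [-19.  20.] [61. 61. 61.]
side 84 42 [-54. -38.] [-19.  18.] [60. 61. 61.]
side 90 131 [-54. -39.] [-18.  30.] [87. 90. 92.]
side 96 147 [-54. -38.] [-18.  29.] [112. 117. 120.]
side 108 7 [-56. -24.] [-43.  17.] [107. 103.  95.]
side 114 7 [-57. -30.] [-48.  18.] [111. 115. 117.]
side 120 30 [-57. -33.] [-38.  18.] [121.5 126.  128.5]
side 126 26 [-57. -34.] [-38.  17.] [121.5 127.  128.5]
side 132 21 [-57. -33.] [-39. -29.] [121. 126. 128.]
side 138 23 [-57. -33.] [-39. -29.] [122. 127. 129.]
side 144 23 [-57. -36.] [-39. -28.] [121. 127. 128.]
side 150 23 [-57. -33.] [-39. -29.] [121. 126. 129.]
side 156 24 [-57. -34.] [-39. -28.] [121.5 126.5 128. ]
side 162 20 [-57. -34.] [-39. -29.] [121. 126. 128.]
side 168 1 [-50. -34.] [-50. -34.] [123. 127. 129.]
scene 60 24 [-51.  28.] [-19.  31.] [49.  50.  49.5]
scene 66 21 [-49.  28.] [
[... 316 characters left out ...]
.] [41.5 48.5 47.5]
scene 114 26 [-55. -27.] [-35.  27.] [81.5 82.  81. ]
scene 120 36 [-54. -31.] [-34.  28.] [86.5 90.  89.5]
scene 126 40 [-55. -32.] [-35.  30.] [86.5 87.  88. ]
scene 132 40 [-55. -33.] [-35.  29.] [87.  87.5 88. ]
scene 138 34 [-54. -32.] [-36.  28.] [88.5 88.5 87. ]
scene 144 44 [-54. -32.] [-35.  29.] [86. 87. 87.]
scene 150 34 [-55. -31.] [-36.  29.] [81. 81. 81.]
scene 156 42 [-55. -32.] [-36.  30.] [81. 81. 80.]
scene 162 36 [-54. -32.] [-36.  28.] [80.  80.5 80.5]
scene 168 43 [-56. -31.] [-35.  28.] [81. 80. 79.]
scene 174 37 [-55. -29.] [-36.  29.] [81. 82. 82.]
scene 180 27 [-48. -31.] [-35.  28.] [88. 88. 89.]
scene 186 13 [-45. -28.] [-35.  28.] [88. 87. 88.]
```

View pics/sidez.png

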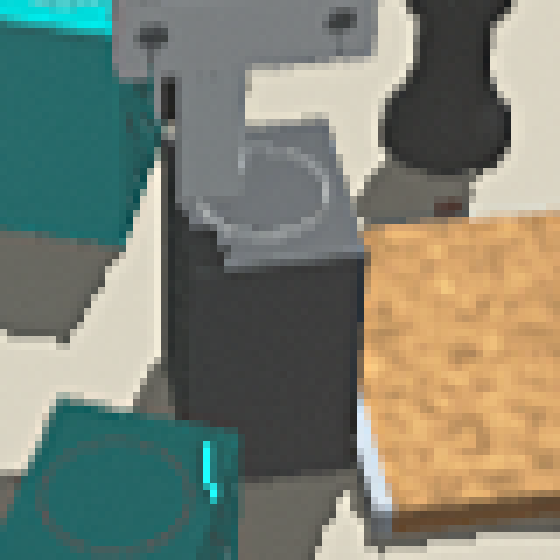

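The fingers' real ends lie about 27 mm above the reported TCP at this opening (z≈108), so they passed over the blank's top without touching it. The blank is still upright at the sill. I'll back off, go 32 mm lower and push again.

```bash
python3 -m creep '[[0,0.006,0,0,0.63],[0,0.014,0,0,0.63],[0,0.022,0,0,0.63],[0,0.024,0,0,0.63],[0.004,0.024,0,0,0.63],[0.012,0.024,0,0,0.63],[0.022,0.024,0,0,0.63],[0.032,0.024,0,0,0.63],[0.032,0.024,0,0,0.63],[0.032,0.024,0,0,0.63]]'
python3 - <<'E'
from h import *
rep()
E
```

```text
time: 10.45
ee_pos: [533.2, -48.4, 48.4]
tool_rot: [90.3, 89.9, 177.8]
wrist_force: [-0.2, 0.2, 0.2]
grip_width: 34.8
t 10.45 tcp world [533.2 -48.4  48.4] board [-71.8  -2.9  48.4] F board [-0.18  0.24  0.23] w 34.8 tool z in board [-0.001  1.    -0.   ] x [-0.001  0.    -1.   ] y [-1.    -0.001  0.001]
```

```bash
python3 -m creep '[[0,-0.003,0,0,0.63],[0,-0.006,0,0,0.63],[0,-0.008,0,0,0.63],[0,-0.010,0,0,0.63],[0,-0.012,0,0,0.63],[0,-0.014,0,0,0.63],[0,-0.016,0,0,0.63],[0,-0.018,0,0,0.63],[0,-0.020,0,0,0.63],[0,-0.022,0,0,0.63]]'
python3 - <<'E'
from h import *
rep()
im,d=bot.get_image("side");cv2.imwrite("pics/side3.png",cv2.resize(im[130:330,200:450,::-1],None,fx=3,fy=3,interpolation=cv2.INTER_CUBIC))
E
```

```text
time: 11.45
ee_pos: [552.3, -49.2, 48.8]
tool_rot: [89.5, 89.7, 177.1]
wrist_force: [-6.8, 0.1, 4.8]
grip_width: 34.5
t 11.45 tcp world [552.3 -49.2  48.8] board [-52.6  -2.9  48.8] F board [-6.76 -0.18  4.85] w 34.5 tool z in board [-0.001  1.     0.   ] x [-0.006  0.    -1.   ] y [-1.    -0.001  0.006]
```

View pics/side3.png

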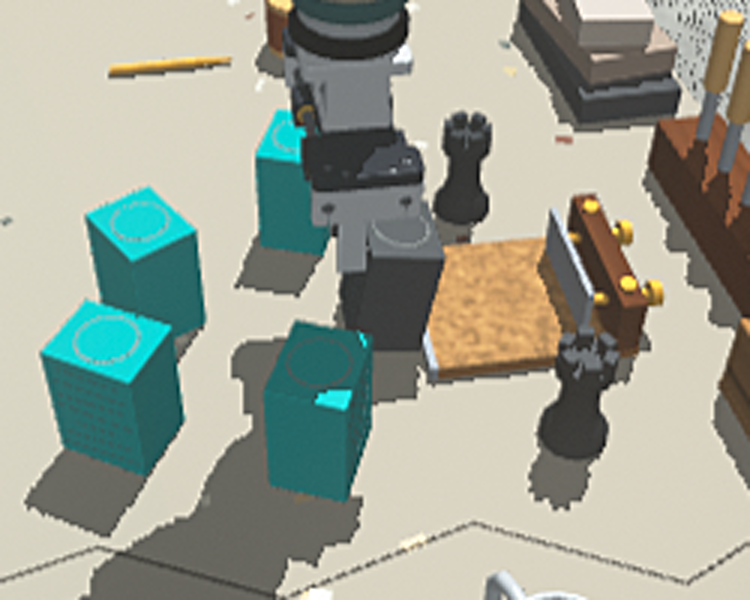

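It is tilting forward over the sill (top edge at crop ~(440,255)). I'll keep pushing.

```bash
python3 -m creep '[[0,-0.002,0,0,0.63],[0,-0.004,0,0,0.63],[0,-0.006,0,0,0.63],[0,-0.008,0,0,0.63],[0,-0.010,0,0,0.63],[0,-0.012,0,0,0.63],[0,-0.014,0,0,0.63],[0,-0.016,0,0,0.63],[0,-0.018,0,0,0.63],[0,-0.020,0,0,0.63]]'
python3 - <<'E'
from h import *
rep()
im,d=bot.get_image("side");cv2.imwrite("pics/side4.png",cv2.resize(im[130:330,200:450,::-1],None,fx=3,fy=3,interpolation=cv2.INTER_CUBIC))
E
```

```text
time: 12.5
ee_pos: [576.3, -50.2, 49.3]
tool_rot: [-90.1, 89.9, -2.6]
wrist_force: [-0.3, 0.3, 2.4]
grip_width: 34.9
t 12.5 tcp world [576.3 -50.2  49.3] board [-28.6  -2.9  49.3] F board [-0.27  0.27  2.37] w 34.9 tool z in board [-0.001  1.    -0.   ] x [ 0.001 -0.    -1.   ] y [-1.    -0.001 -0.001]
```

View pics/side4.png

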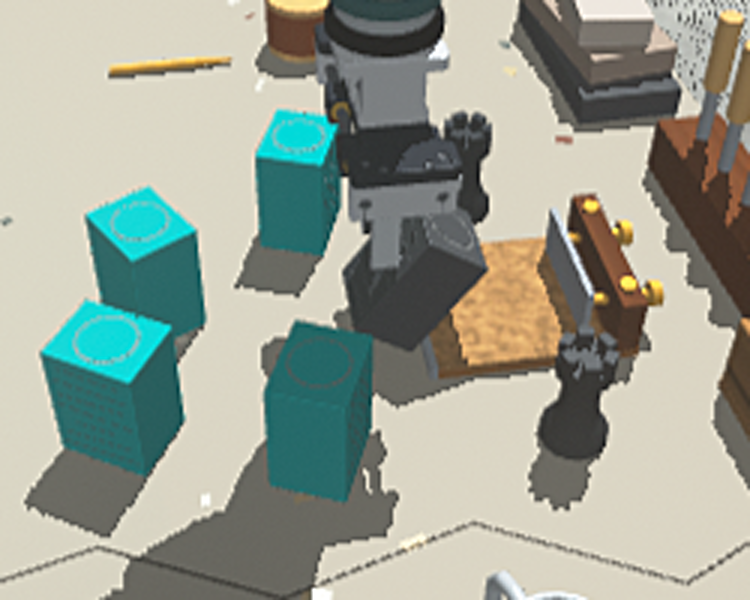

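```bash
python3 -m creep '[[0,-0.002,0,0,0.63],[0,-0.004,0,0,0.63],[0,-0.006,0,0,0.63],[0,-0.008,0,0,0.63],[0,-0.010,0,0,0.63],[0,-0.010,0,0,0.63],[0,-0.010,0,0,0.63],[0,-0.010,0,0,0.63],[0,-0.010,0,0,0.63],[0,-0.010,0,0,0.63]]'
python3 - <<'E'
from h import *
rep()
im,d=bot.get_image("side");cv2.imwrite("pics/side5.png",cv2.resize(im[130:330,200:450,::-1],None,fx=3,fy=3,interpolation=cv2.INTER_CUBIC))
E
```

```text
time: 13.55
ee_pos: [585.4, -50.6, 49.1]
tool_rot: [62.9, 90.0, 150.4]
wrist_force: [-0.4, -0.6, 0.2]
grip_width: 34.5
t 13.55 tcp world [585.4 -50.6  49.1] board [-19.5  -2.9  49.1] F board [-0.36 -0.61  0.19] w 34.5 tool z in board [-0.001  1.     0.   ] x [-0.  0. -1.] y [-1.    -0.001  0.   ]
```

View pics/side5.png

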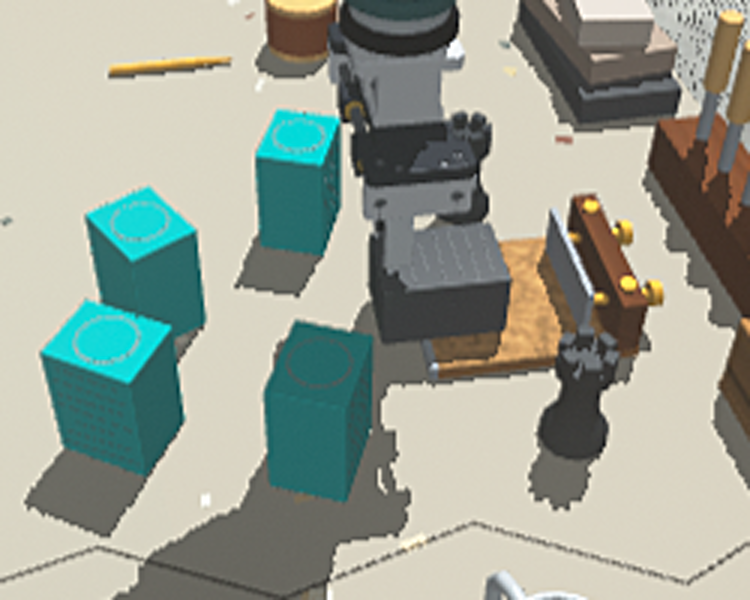

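The blank now lies on the cork, top end towards the jaw and short of it (right edge at crop (508,300), jaw at ~(570,290)). I'll retreat and measure its pose.

```bash
python3 -m creep '[[-0.004,0.003,0,0,0.63],[-0.006,0.012,0,0,0.63],[-0.006,0.024,0,0,0.63],[-0.006,0.036,0,0,0.63],[-0.006,0.048,0,0,0.63],[-0.006,0.060,0,0,0.63],[-0.006,0.066,0,0,0.63],[-0.006,0.066,0,0,0.63],[-0.006,0.066,0,0,0.63],[-0.006,0.066,0,0,0.63]]'
python3 - <<'E'
from h import *
rep()
s,R=st();im,d=bot.get_image("wrist");Ws={"wrist":(im,wcloud(d,s['ee_pos'],R))};cv2.imwrite("pics/w6.png",im[:,:,::-1])
for n in("side","scene"):
    im,d=bot.get_image(n);Ws[n]=(im,cloud(n,im,d))
    cv2.imwrite(f"pics/{n}6.png",cv2.resize(im[130:330,200:450,::-1],None,fx=3,fy=3,interpolation=cv2.INTER_CUBIC))
for n,(im,W) in Ws.items():
    L=(W-O)@B
    m=(L[...,2]>60)&(L[...,2]<72)&(L[...,0]>-45)&(L[...,0]<115)&(abs(L[...,1])<50)&(im.max(-1)<170)
    P=L[m];print(n,m.sum(),np.median(P[:,2]),P.min(0)[:2],P.max(0)[:2],cv2.minAreaRect(P[:,:2].astype(np.float32)))
    J=(L[...,2]>30)&(L[...,2]<50)&(L[...,0]>108)&(L[...,0]<136)&(abs(L[...,1])<45)
    if J.sum(): print("jaw x",np.percentile(L[J][:,0],[1,25,50,75,99]))
E
```

```text
time: 14.6
ee_pos: [520.3, -47.7, 55.2]
tool_rot: [-86.4, 89.9, 1.1]
wrist_force: [0.9, -0.2, 0.7]
grip_width: 34.8
t 14.6 tcp world [520.3 -47.7  55.2] board [-84.7  -2.8  55.2] F board [ 0.88 -0.18  0.72] w 34.8 tool z in board [-0.001  1.     0.   ] x [ 0.001  0.    -1.   ] y [-1.    -0.001 -0.001]
wrist 3465 65.56035110572738 [-33.20908477 -37.33948774] [47.83525519 28.40327196] ((7.1684722900390625, -4.3270111083984375), (65.65377044677734, 80.94917297363281), 89.6531753540039)
side 936 67.01539909175415 [-31.64951841 -38.57625395] [63.77245541 31.39978618] ((16.063030242919922, -3.5575714111328125), (69.93789672851562, 95.3980484008789), 89.88134765625)
jaw x [117.29220179 117.92414806 118.3249475  118.77673894 135.93890126]
scene 619 65.96631467422168 [-29.79393555 -37.20831099] [66.5615044  32.02278339] ((18.63467025756836, -2.6959457397460938), (96.38184356689453, 69.10670471191406), 0.6369268894195557)
jaw x [123.57822662 124.35030479 124.78443689 125.24902616 132.03090313]
```

View pics/w6.png

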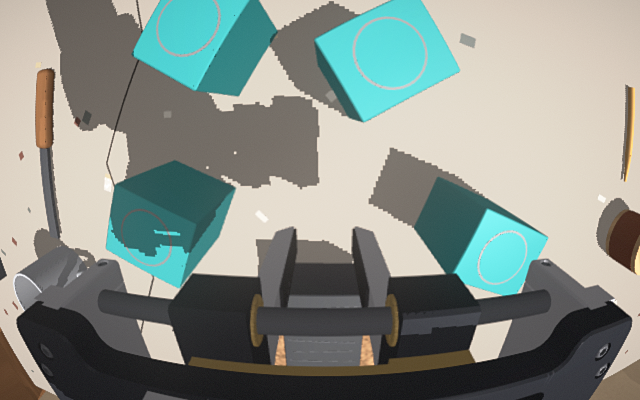

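View pics/side6.png

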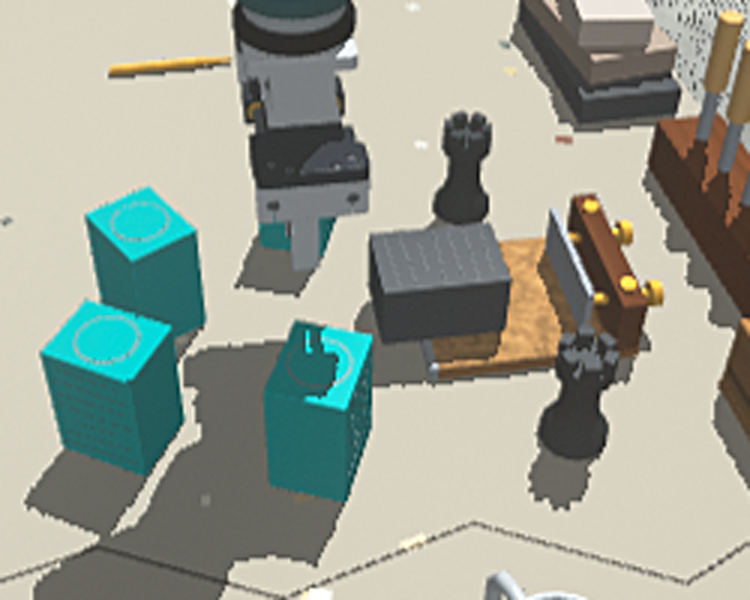

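The blank lies square, with its base at about -31 mm, top at about 65 mm and y at about -3.5 mm. The jaw is at about 119.6 mm, so it has about 54 mm to slide. I'll lower the tips behind the base and push.

```bash
python3 -m creep '[[0.006,0,-0.0005,0,0.63],[0.018,0,-0.001,0,0.63],[0.030,-0.004,-0.001,0,0.63],[0.037,-0.010,-0.001,0,0.63],[0.037,-0.018,-0.001,0,0.63],[0.037,-0.026,-0.001,0,0.63],[0.037,-0.032,-0.001,0,0.63],[0.037,-0.037,-0.001,0,0.63],[0.037,-0.040,-0.001,0,0.63],[0.037,-0.043,-0.001,0,0.63]]'
python3 - <<'E'
from h import *
rep()
E
```

```text
time: 15.75
ee_pos: [562.7, -50.6, 18.3]
tool_rot: [-86.7, 90.0, 0.9]
wrist_force: [-0.8, 0.4, 0.6]
grip_width: 34.8
t 15.75 tcp world [562.7 -50.6  18.3] board [-42.2  -3.9  18.3] F board [-0.84  0.33  0.64] w 34.8 tool z in board [-0.001  1.     0.   ] x [ 0.  0. -1.] y [-1.    -0.001 -0.   ]
```

```bash
python3 -m creep '[[0,-0.003,0,0,0.63],[0,-0.006,0,0,0.63],[0,-0.009,0,0,0.63],[0,-0.012,0,0,0.63],[0,-0.015,0,0,0.63],[0,-0.018,0,0,0.63],[0,-0.021,0,0,0.63],[0,-0.024,0,0,0.63],[0,-0.027,0,0,0.63],[0,-0.030,0,0,0.63]]'
python3 - <<'E'
from h import *
rep()
E
```

```text
time: 16.75
ee_pos: [588.5, -51.8, 17.6]
tool_rot: [89.6, 89.6, 177.2]
wrist_force: [-6.3, 0.1, 2.9]
grip_width: 34.7
t 16.75 tcp world [588.5 -51.8  17.6] board [-16.3  -3.9  17.6] F board [-6.28 -0.21  2.95] w 34.7 tool z in board [-0.001  1.     0.   ] x [-0.007  0.    -1.   ] y [-1.    -0.001  0.007]
```

```bash
python3 -m creep '[[0,-0.0025,0,0,0.63],[0,-0.005,0,0,0.63],[0,-0.0075,0,0,0.63],[0,-0.010,0,0,0.63],[0,-0.0125,0,0,0.63],[0,-0.015,0,0,0.63],[0,-0.017,0,0,0.63],[0,-0.019,0,0,0.63],[0,-0.021,0,0,0.63],[0,-0.022,0,0,0.63]]'
python3 - <<'E'
from h import *
rep()
E
```

```text
time: 17.75
ee_pos: [610.8, -52.8, 17.6]
tool_rot: [89.8, 89.6, 177.3]
wrist_force: [-5.8, 0.3, 4.6]
grip_width: 34.4
t 17.75 tcp world [610.8 -52.8  17.6] board [ 6.  -3.9 17.6] F board [-5.85  0.01  4.6 ] w 34.4 tool z in board [-0.001  1.     0.   ] x [-0.007  0.    -1.   ] y [-1.    -0.001  0.007]
```

```bash
python3 -m creep '[[0,-0.001,0,0,0.63],[0,-0.002,0,0,0.63],[0,-0.003,0,0,0.63],[0,-0.0036,0,0,0.63],[0,-0.0042,0,0,0.63],[0,-0.0048,0,0,0.63],[0,-0.0054,0,0,0.63],[0,-0.006,0,0,0.63],[0,-0.0065,0,0,0.63],[0,-0.007,0,0,0.63]]'
python3 - <<'E'
from h import *
rep()
E
```

```text
time: 18.75
ee_pos: [617.5, -53.0, 17.6]
tool_rot: [89.6, 89.6, 177.1]
wrist_force: [-5.6, 0.7, 3.2]
grip_width: 34.7
t 18.75 tcp world [617.5 -53.   17.6] board [12.7 -3.9 17.6] F board [-5.6   0.47  3.19] w 34.7 tool z in board [-0.001  1.     0.   ] x [-0.007  0.    -1.   ] y [-1.    -0.001  0.007]
```

```bash
python3 -m creep '[[0,-0.0004,0,0,0.63],[0,-0.0008,0,0,0.63],[0,-0.0012,0,0,0.63],[0,-0.0016,0,0,0.63],[0,-0.002,0,0,0.63],[0,-0.0024,0,0,0.63],[0,-0.0028,0,0,0.63],[0,-0.0032,0,0,0.63],[0,-0.0036,0,0,0.63],[0,-0.004,0,0,0.63]]'
python3 - <<'E'
from h import *
rep()
E
```

```text
time: 19.75
ee_pos: [618.6, -53.1, 17.2]
tool_rot: [89.5, 89.3, 177.0]
wrist_force: [-11.2, 0.5, 7.4]
grip_width: 34.7
t 19.75 tcp world [618.6 -53.1  17.2] board [13.8 -3.9 17.2] F board [-11.25   0.04   7.39] w 34.7 tool z in board [-0.001  1.     0.   ] x [-0.013  0.001 -1.   ] y [-1.    -0.001  0.013]
```

```bash
python3 -m creep '[[0,-0.0005,0,0,0.63],[0,-0.001,0,0,0.63],[0,-0.0015,0,0,0.63],[0,-0.0015,0,0,0.63],[0,-0.0015,0,0,0.63],[0,-0.0015,0,0,0.63],[0,-0.0015,0,0,0.63],[0,-0.0015,0,0,0.63],[0,-0.0015,0,0,0.63],[0,-0.0015,0,0,0.63]]'
python3 - <<'E'
from h import *
rep()
for n in("side","scene"):
    im,d=bot.get_image(n);W=cloud(n,im,d);L=(W-O)@B
    cv2.imwrite(f"pics/{n}7.png",cv2.resize(im[130:330,200:450,::-1],None,fx=3,fy=3,interpolation=cv2.INTER_CUBIC))
    m=(L[...,2]>60)&(L[...,2]<72)&(L[...,0]>15)&(L[...,0]<122)&(abs(L[...,1])<50)&(im.max(-1)<170)
    P=L[m];print(n,m.sum(),np.median(P[:,2]),P.min(0)[:2],P.max(0)[:2],cv2.minAreaRect(P[:,:2].astype(np.float32)))
E
```

```text
time: 20.75
ee_pos: [618.5, -53.1, 17.0]
tool_rot: [89.5, 89.1, 177.0]
wrist_force: [-12.1, 0.5, 9.2]
grip_width: 34.7
t 20.75 tcp world [618.5 -53.1  17. ] board [13.7 -3.9 17. ] F board [-1.216e+01 -1.000e-02  9.250e+00] w 34.7 tool z in board [-0.  1.  0.] x [-0.015  0.001 -1.   ] y [-1.    -0.     0.016]
side 660 66.97267673090215 [ 15.01568134 -38.41881695] [117.74904809  27.09318061] ((66.50370788574219, -5.447360992431641), (65.5245361328125, 102.70598602294922), 89.72624969482422)
scene 698 65.96931263835222 [ 16.88874699 -37.30332633] [120.40033641  32.66396685] ((68.60558319091797, -2.376514434814453), (103.49649810791016, 69.93977355957031), 0.09415952116250992)
```

View pics/side7.png

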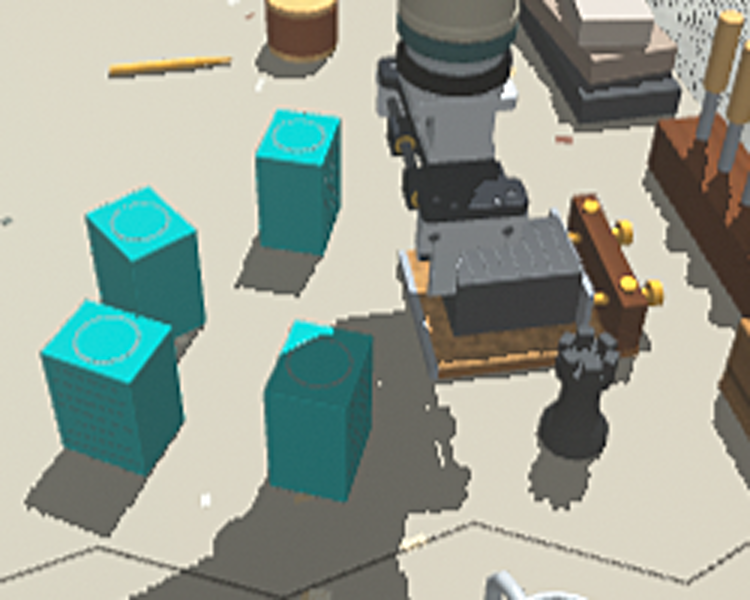

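View pics/scene7.png

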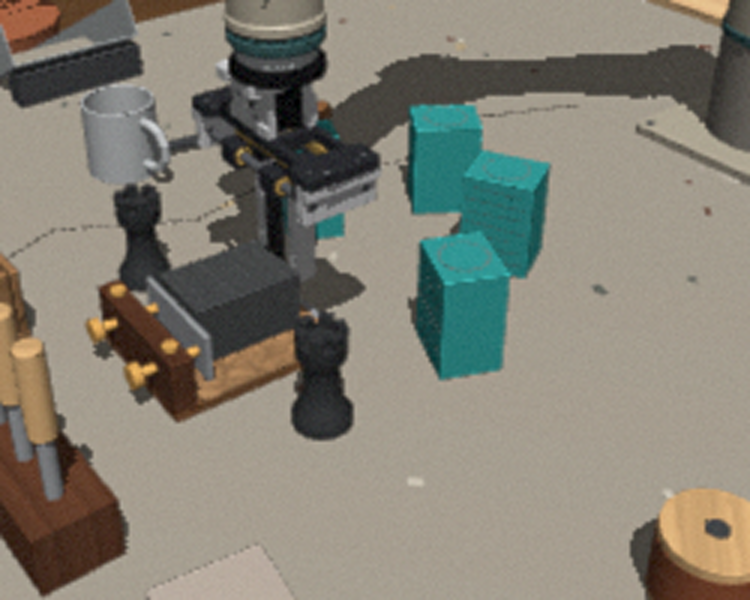

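It's flush at the jaw. Some of the push is lost to a downward component, so I'll ease the tool up slightly and press a little harder to be clearly above 5 N at the jaw.

```bash
python3 -m creep '[[-0.0005,0,0,0,0.63],[-0.001,-0.0003,0,0,0.63],[-0.0015,-0.0006,0,0,0.63],[-0.002,-0.0009,0,0,0.63],[-0.002,-0.0012,0,0,0.63],[-0.002,-0.0015,0,0,0.63],[-0.002,-0.0015,0,0,0.63],[-0.002,-0.0015,0,0,0.63],[-0.002,-0.0015,0,0,0.63],[-0.002,-0.0015,0,0,0.63]]'
python3 - <<'E'
from h import *
rep()
E
```

```text
time: 21.85
ee_pos: [618.4, -52.9, 17.2]
tool_rot: [88.8, 88.9, 176.3]
wrist_force: [-12.5, 0.4, -1.3]
grip_width: 34.9
t 21.85 tcp world [618.4 -52.9  17.2] board [13.6 -3.7 17.2] F board [-12.46  -0.17  -1.34] w 34.9 tool z in board [-0.  1.  0.] x [-0.019  0.001 -1.   ] y [-1.    -0.     0.019]
```

```bash
python3 -m creep '[[0,-0.0005,0,0,0.63],[0,-0.001,0,0,0.63],[0,-0.0015,0,0,0.63],[0,-0.0015,0,0,0.63],[0,-0.0015,0,0,0.63],[0,-0.0015,0,0,0.63],[0,-0.0015,0,0,0.63],[0,-0.0015,0,0,0.63],[0,-0.0015,0,0,0.63],[0,-0.0015,0,0,0.63]]'
python3 - <<'E'
from h import *
rep()
E
```

```text
time: 22.85
ee_pos: [618.3, -52.9, 17.1]
tool_rot: [88.8, 88.8, 176.3]
wrist_force: [-15.3, 1.0, 2.1]
grip_width: 34.9
t 22.85 tcp world [618.3 -52.9  17.1] board [13.5 -3.7 17.1] F board [-15.3   0.3   2.1] w 34.9 tool z in board [-0.  1.  0.] x [-0.022  0.001 -1.   ] y [-1.    -0.     0.022]
```

```bash
python3 -m creep '[[0,0.001,0,0,0.63],[0,0.002,0,0,0.63],[0,0.003,0,0,0.63],[0,0.004,0,0,0.63],[0,0.005,0,0,0.63],[0,0.006,0,0,0.63],[0,0.007,0,0,0.63],[0,0.008,0,0,0.63],[0,0.009,0,0,0.63],[0,0.010,0,0,0.63]]'
python3 -m creep '[[0,0.002,0,0,0.63],[0,0.005,0,0,0.63],[0,0.010,0,0,0.63],[0,0.018,0,0,0.63],[0,0.028,0,0,0.63],[0,0.038,0,0,0.63],[-0.01,0.046,0,0,0.63],[-0.025,0.05,0,0,0.63],[-0.045,0.05,0,0,0.63],[-0.06,0.05,0,0,0.63]]'
python3 - <<'E'
from h import *
rep()
z0=None
for n in("side","scene"):
    im,d=bot.get_image(n);W=cloud(n,im,d);L=(W-O)@B
    cv2.imwrite(f"pics/{n}8.png",cv2.resize(im[130:330,200:450,::-1],None,fx=3,fy=3,interpolation=cv2.INTER_CUBIC))
    m=(L[...,2]>60)&(L[...,2]<72)&(L[...,0]>5)&(L[...,0]<121)&(abs(L[...,1])<50)&(im.max(-1)<120)
    P=L[m];print(n,m.sum(),np.median(P[:,2]),P.min(0)[:2],P.max(0)[:2],cv2.minAreaRect(P[:,:2].astype(np.float32)))
E
```

```text
time: 23.85
ee_pos: [619.1, -53.1, 19.8]
tool_rot: [89.8, 89.9, 177.3]
wrist_force: [-3.9, -0.4, -2.7]
grip_width: 34.8
time: 24.85
ee_pos: [570.8, -51.1, 82.6]
tool_rot: [-90.3, 89.8, -2.8]
wrist_force: [0.7, 0.0, 0.0]
grip_width: 34.9
t 24.85 tcp world [570.8 -51.1  82.6] board [-34.1  -3.9  82.6] F board [0.66 0.05 0.01] w 34.9 tool z in board [-0.001  1.    -0.   ] x [ 0.003 -0.    -1.   ] y [-1.    -0.001 -0.003]
side 184 65.51601127621427 [ 22.75851212 -38.48583413] [116.31922714  30.83859788] ((69.55644226074219, -3.8367996215820312), (69.31272888183594, 93.57405090332031), 89.95555877685547)
scene 662 65.99453817249704 [ 24.80049965 -36.55488633] [120.51734908  32.454436  ] ((72.35485076904297, -1.9578018188476562), (68.11483764648438, 95.66516876220703), 89.16863250732422)
```

View pics/side8.png

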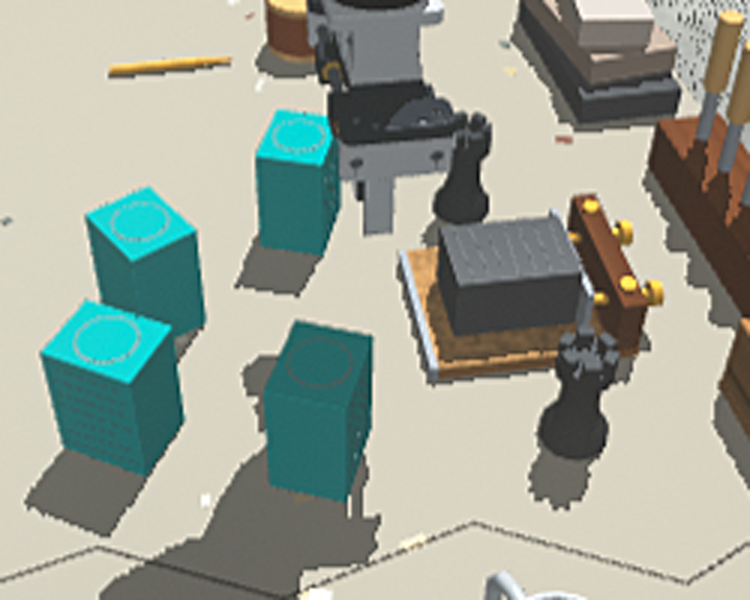

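View pics/scene8.png

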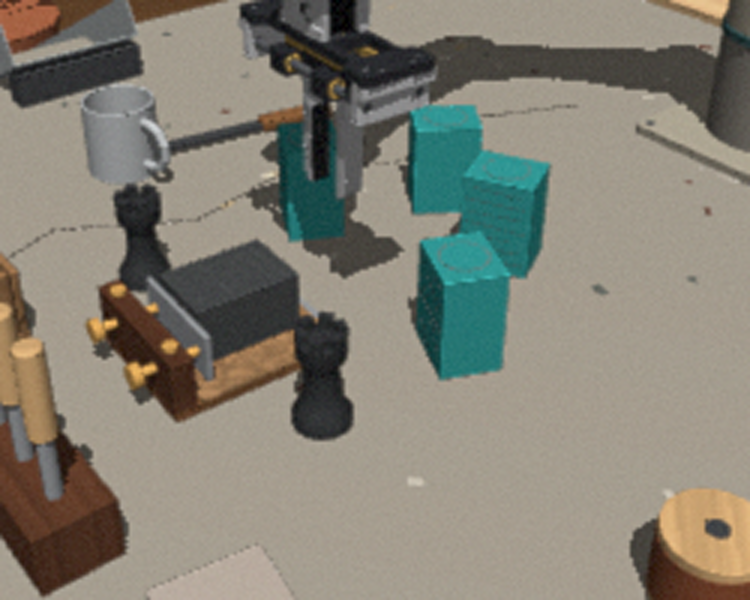

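```bash
python3 -m creep '[[0,0,0,0,0.63],[0,0,0,0,0.63],[0,0,0,0,0.63],[0,0,0,0,0.63],[0,0,0,0,0.63],[0,0,0,0,0.63],[0,0,0,0,0.63],[0,0,0,0,0.63],[0,0,0,0,0.63],[0,0,0,0,0.63]]'; python3 -c "
from rig import bot
print(bot.sign_off())"
```

```text
time: 25.95
ee_pos: [569.9, -50.9, 80.1]
tool_rot: [-47.8, 90.0, 39.7]
wrist_force: [-0.2, 0.8, 0.2]
grip_width: 35.0
the job is handed in; nothing more can be done
None
```

I pushed the blank upright against the sill, toppled it over onto the cork, slid it to the jaw and pressed it home. I then backed off and handed the job in at about 26 s. `sign_off` gives no verdict, so I don't know the official result.

| Check | What I measured |
|---|---|
| Against the sill | Stopped there still upright, about 11 N with no further movement |
| Lying after the topple | Top end about 65 mm from the sill, short of the jaw |
| Pressing at the jaw | About 12 N, then 15 N, for roughly a second each; I estimate 9–12 N of that reached the jaw |
| Final position | Base about 24 mm and top about 119 mm from the sill, 2–4 mm off the centre line |
| Final angle | Within about 1° of square |
| Other things on the bench | No visible movement in the last pictures of the board area (drum, mug and rasp only partly in view) |

- **Missed first push:** my first high push passed over the blank without touching it. At that opening, the real fingertips sit about 27 mm above the reported tool point. I lowered the tool and repeated the push.
- **Camera disagreement:** the two fixed cameras differ by 2–3 mm. After release, one put the top end at about 116 mm and the other at about 120.5 mm.
- **Contact after release:** the pictures show the top end still flush with the jaw, but I could not measure the contact force directly.

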